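# Shift the sliding lids of a wooden keeper and put the garlic away

### The arm

A 6-joint arm with a two-finger parallel gripper is mounted at the origin on a cart in front of the work surface, level with it; the furniture and walls round the work are solid. World frame = base frame: x ahead of the robot, y to its left, z up, the work surface at z = 0. Lengths are in mm, angles in degrees, forces in N, time in s.
With the tool pointing down it reaches from about 275 to 775 mm from the base axis. Payload 14.6 kg.
Tool frame: the origin (TCP) lies between the finger pads; the fingertips stand 22 mm ahead of it and the grasp point (between the pads) lies 3 mm ahead of it; z points along the fingers, y is the line along which they close (so a half turn about z gives the same grasp; the last joint's range is limited). The gripper opens to 85 mm and grips with 20 to 120 N. Pads are 22 mm wide; open, the fingers measure 114 mm over their backs; the gripper's body (76 mm by 85 mm) begins 54 mm behind the grasp point. The pads swing forward as they close: fully open they stand 13 mm farther back than shut.
Start: joints at [64.154, 15.075, -2.767, 72.158, 0, 81.102], TCP at [153.045, 502.201, 214.978] pointing down, gripper open.
Joint ranges: [-151.79, 151.79], [-50.71, 97.33], [-67.44, 78.34], [-121.81, 120.89], [-77.56, 73.72], [-180, 180]. Speed limits (degrees/s): [108.29, 108.29, 147.25, 159.86, 180, 180].

### API

Orientations are given as a 3x3 rotation matrix whose columns are the frame's x, y, z axes.
In Python, from rig import env gives the robot as it stands.
- The arm moves only by the tool drive_tool, never from a script. Its argument "moves" is a list of rows, each an object with "translation": the shift along the tool's x, y, z normalised to -1 to 1, where 1 is 100 mm, a list of three; "angular": the turn, a rotation vector about the tool's x, y, z normalised to -1 to 1, where 1 is 120 degrees, a list of three; "grip": the closure, from -1 (fully open) to 1 (shut). A call has 1 to 20 rows; each row shifts and turns the commanded pose from where the row before left it, along the tool's axes as they then stand; what a row does not reach is not made up. A row lasts 1/10 s, in which the tool goes at most 50 mm and 8.59 degrees, less where a joint would pass 70% of its speed; a pose out of reach is approached as far as the arm can. A call with a number of a shift or a turn outside -1 to 1 is refused whole. A call with a gripper value outside its range is refused whole. The fingers move at their own pace and stop on an object; "grip_force" is the grip in N (left out, the last holds). Time passes only in rows, so rows that do not move let the fingers close. It gives the time, the measured TCP pose, the force, the opening and the grip force at its end, in the units of the state.
- env.observe(): the state, without advancing time (a new reading comes with each control period).
- env.snapshot(name): name is "scene" or "top" or "wrist"; returns the picture (480x640x3 uint8, red, green, blue); there is no depth.
- env.camera_params(name): a dict with "fovy" (degrees; the focal length in pixels is half the picture's height over the tangent of half this angle, whatever the lens; pixels are square), "cx", "cy" (the principal point, pixels), "rvec" (rotation vector, rad) and "tvec" (3), from world to camera coordinates, as OpenCV has them. Camera axes: x right, y down, z forward; pixel columns grow to the right and rows downward; lengths in mm; the calibration is good to about 2 mm. A picture is of the moment at which its call begins: read the wrist's pose just before it. camera_params takes no time and is no camera call; for the wrist camera it gives the pose at the moment of the call.
- env.job_done(): hands the job in; it is judged then, once.
Trained networks look in the newest picture that a camera, given by its name, has taken for a name from the list of things; names that differ only in an ending like _2 or _b are one class to them, and where a whole thing is asked for, a point or a joint stands for the part that bears it (a point fixed in the world has none). Each returns a list of dicts, best first, with "conf" (0 to 1); they miss things now and then, are a little off and sometimes report something else, mostly with a low value. They report only what shows in the picture. A call takes as long as a camera call.
- env.spot_in(camera, label): "extent" ([left, top, right, bottom] in pixels, round what is visible of it).
The state is a dict: "clock": time; "joint_pos": joint angles; "joint_velocities": joint speeds; "tau": joint torques, N m; "tool_pos": TCP position; "orientation": TCP orientation; "ft_force": force on the tool from outside, world axes, zero at the start; "wrist_torque": the same for the moment, N m; "width": finger opening in mm; "grasp_force": force on a finger pad.
Only numpy, scipy, OpenCV 4.12 (cv2) and the standard library are available. Lean on these libraries where they do the work, as an engineer would, in place of code of your own. Each camera call takes 0.05 s, during which the arm holds its last target. There are 200 camera calls.

### The job

Put the garlic bulb in the covered end bay of the wooden keeper, where it gets air, and let the lemon at the other end be covered. The two lids run in one groove, so slide them one at a time: first the middle lid, past its spring catch and on until it sits firmly against the stop screw at the lemon's end, while the other lid stays shut; then the other lid right up against the first, no gap left; gently, never forcing them. Then set the garlic down in the bay that is now open, without dropping it, and leave everything else where it stands.

Things in the scene. Friction and masses are not known exactly. Their poses are not given: they have to be found in the camera images.
- keeper: Low wooden box with three equal bays in a row, fixed on the worktop, 180 (x) by 328 mm (y), 84 mm high. Origin: centre of its underside; y runs along the row, the way the lids slide. Bays are 152 mm wide (x), floor 8 mm above the origin, centres at y = -103, 0, +103 mm; 6 mm partitions at y = -51, +51 mm, 65 mm high. End walls' inner faces at y = -152, +152 mm.
- groove (a point): Middle of the groove in which both lids run: keeper x = y = 0, 68 mm above the worktop, level with the lids' undersides. Cover strips along both sides (11 to 16 mm above this point) hold the lids down and leave 144 mm open between them. A lid has 1 mm play to each side, 2 mm upward. Plain sliding takes 1 to 2 N. A lid is home at an end when it meets the stop screw there: its centre then lies 96.5 to 103.5 mm from this point.
- catch_left (a point): Spring ball catches in both sides of the groove near its +y end; this point lies midway between them, at keeper y = +131.5 mm. A lid going into or out of the end place rides over them while its centre is 83 to 94 mm from the keeper's middle, which takes about 4 to 8 N, then runs free for 3 to 10 mm to the stop screw. The catches keep it from sliding back out but do not draw it home.
- catch_right (a point): The same catches near the -y end, at keeper y = -131.5 mm.
- lid_middle: The wooden sliding lid that starts over the middle bay: 160 mm across (x), 95 mm along the slide (y), 9 mm thick. Origin: centre of its underside; axes as the keeper's. Across the middle of its top stands a grip rib, 70 mm (x) by 12 mm (y), its top 31 mm above the origin (22 mm above the lid's face), to be pushed with the fingertips or pinched.
- lid_end: A second lid just like lid_middle; it starts at either end of the groove, behind the catches, its centre 96.5 mm from the keeper's middle, over an empty bay. Same origin, axes and rib.
- end_left: End wall of the keeper on its +y side, 162 x 12 x 80 mm, top level with the cover strips. Origin: its centre, at keeper y = +158 mm, z = 44 mm. Through it runs a hand-set brass stop screw with a rubber tip, in the middle of the wall at the lids' height: it stands 1 to 8 mm proud of the inner face, each time differently, and its setting is not measured. It does not give: find it by feel.
- end_right: The same end wall on the keeper's -y side, at keeper y = -158 mm, with a stop screw of its own, set differently.
- lemon: Lemon lying in the one open bay, at the end of the keeper away from lid_end; 78 x 55 x 56 mm, entirely below the lids. Origin: near the underside as built, it may have rolled a little.
- garlic: Garlic bulb, 60 x 57 mm, 58 mm high with its stub of stem pointing up, standing on the chopping board. Origin: centre of its underside; widest about 20 mm above it.
- board: Wooden chopping board, fixed, 230 (x) x 340 (y) x 22 mm. Origin: centre of its underside.
- onion: Bystander: red onion, 64 x 67 x 71 mm, on the board. Origin: underside.
- salt: Bystander: small salt shaker with a grey top, 44 mm across, 90 mm high. Origin: underside.
- egg_cup: Bystander: glazed egg cup, 50 mm across, 58 mm high. Origin: underside.
- tin: Bystander: low food tin, 75 mm across, 58 mm high, behind the keeper. Origin: underside.

How it is judged (in metres and radians):
On the way, in this order (a step that is already met when the one before it is completed fails the run):
1. the middle lid is pressed against the stop screw at the end over the lemon (with more than 2 N), and the end lid has not been moved (((y of lid_middle in the frame of keeper above 0.0945 m and y of lemon in the frame of keeper between 0.06 and 0.145 m and x of lemon in the frame of keeper between -0.07 and 0.07 m and z of lemon in the frame of keeper between -0.01 and 0.06 m) or (y of lid_middle in the frame of keeper below -0.0945 m and y of lemon in the frame of keeper between -0.145 and -0.06 m and x of lemon in the frame of keeper between -0.07 and 0.07 m and z of lemon in the frame of keeper between -0.01 and 0.06 m)) and distance of lid_end from where it was at the start of the episode below 0.008 m and (contact force between lid_middle and end_left above 2 N or contact force between lid_middle and end_right above 2 N)), for 0.1 s.
2. the end lid is slid right up against the middle lid, which is still at its end (((y of lid_middle in the frame of keeper above 0.0945 m and y of lemon in the frame of keeper between 0.06 and 0.145 m and x of lemon in the frame of keeper between -0.07 and 0.07 m and z of lemon in the frame of keeper between -0.01 and 0.06 m) or (y of lid_middle in the frame of keeper below -0.0945 m and y of lemon in the frame of keeper between -0.145 and -0.06 m and x of lemon in the frame of keeper between -0.07 and 0.07 m and z of lemon in the frame of keeper between -0.01 and 0.06 m)) and distance between lid_middle and lid_end below 0.0972 m), for 0.2 s.
At the end, for the whole second after the job is handed in: The middle lid stands behind its catch at the end over the lemon; the other lid stands over the middle bay within 2 mm of the first; the lemon lies in its covered bay and the garlic rests, released, on the floor of the open bay at the other end; all at rest (((y of lid_middle in the frame of keeper above 0.0945 m and y of lemon in the frame of keeper between 0.06 and 0.145 m and x of lemon in the frame of keeper between -0.07 and 0.07 m and z of lemon in the frame of keeper between -0.01 and 0.06 m and y of garlic in the frame of keeper between -0.145 and -0.06 m and x of garlic in the frame of keeper between -0.07 and 0.07 m and z of garlic in the frame of keeper between -0.01 and 0.05 m) or (y of lid_middle in the frame of keeper below -0.0945 m and y of lemon in the frame of keeper between -0.145 and -0.06 m and x of lemon in the frame of keeper between -0.07 and 0.07 m and z of lemon in the frame of keeper between -0.01 and 0.06 m and y of garlic in the frame of keeper between 0.06 and 0.145 m and x of garlic in the frame of keeper between -0.07 and 0.07 m and z of garlic in the frame of keeper between -0.01 and 0.05 m)) and distance between lid_middle and lid_end below 0.0972 m and angle between each of lid_middle, lid_end's own z axis and vertical below 0.06 rad and linear speed of each of garlic, lemon below 0.02 m/s and linear speed of each of lid_middle, lid_end below 0.01 m/s); the robot touches nothing.
It fails at once if a lid pressed against an end wall or its stop screw, or the lids against each other, with more than 20 N (contact force between any of lid_middle, lid_end and end_left above 20 N or contact force between any of lid_middle, lid_end and end_right above 20 N or contact force between lid_middle and lid_end above 20 N).
It fails at once if the garlic dropped: falling out of the fingers faster than 0.8 m/s (over 3 cm) (linear speed of garlic above 0.8 m/s and contact force between garlic and the fingers below 0.01 N).
It fails at once if a bystander moved by more than 20 mm (distance of any of onion, salt, egg_cup, tin from where it was at the start of the episode above 0.02 m).
It also fails if it takes over 69 s, if anything falls off the work surface, if the arm or the gripper's body presses on something with over 40 N, if the wrist force passes 120 N, or if a joint passes its speed limit or range.

## Working session

There is one attempt and no reset: what is moved stays moved. The work goes in short steps, Python scripts to look and compute and a tool call to move; the robot and the scene stay as the last step left them, time stands still between calls to the robot, and variables do not carry over. Pictures are saved under pics/ and viewed, at most 10 in all, crops included, and the job is handed in when it is done.

Besides the shell and the picture viewer there is one more tool, called after "Call:" by a JSON object that holds its "api" and its "payload". drive_tool: Moves the arm, as the interface text tells. Scaled input: -1 to 1 covers 100 mm each way for a shift and 120 degrees each way for a turn. Its arguments: {"type":"object","properties":{"moves":{"type":"array","items":{"type":"object","properties":{"translation":{"type":"array","items":{"type":"number"}},"angular":{"type":"array","items":{"type":"number"}},"grip":{"type":"number"}}}},"grip_force":{"type":"number"}},"required":["moves"]}

```bash
mkdir -p pics
cat > h.py <<'E'
import numpy as np, cv2
from rig import env
def cam(n):
    p=env.camera_params(n); f=240/np.tan(np.radians(p['fovy'])/2)
    K=np.array([[f,0,p['cx']],[0,f,p['cy']],[0,0,1]]); R=cv2.Rodrigues(np.array(p['rvec'],float))[0]
    return K,R,np.array(p['tvec'],float).reshape(3)
def ray(n,u,v,z):
    K,R,t=cam(n); d=R.T@np.linalg.inv(K)@np.array([u,v,1.]); c=-R.T@t
    return c+d*(z-c[2])/d[2]
def proj(n,P):
    K,R,t=cam(n); q=K@(R@np.array(P,float)+t); return q[:2]/q[2]
def save(n,f):
    im=env.snapshot(n); cv2.imwrite('pics/'+f,cv2.cvtColor(im,cv2.COLOR_RGB2BGR)); return im
E
python3 - <<'E'
from h import *
o=env.observe(); print(o['tool_pos'],np.round(o['orientation'],3).tolist(),o['ft_force'],o['clock'])
for c in ('top','scene'):
    save(c,c+'0.png')
    for l in ('keeper','lid_middle','lid_end','lemon','garlic','onion','salt','egg_cup','tin'):
        for d in env.spot_in(c,l)[:2]:
            e=d['extent']; u,v=(e[0]+e[2])/2,(e[1]+e[3])/2
            print(c,l,round(d['conf'],2),np.round(e),np.round(ray(c,u,v,30)))
E
```

```text
[152.92408347 501.91930009 214.51794987] [[-0.957, 0.291, -0.0], [0.291, 0.957, -0.001], [0.0, -0.001, -1.0]] [ 0.81701297 -0.0014813   0.49835052] 0.0
top keeper 0.64 [294. 239. 433. 321.] [ 481. -107.   30.]
top keeper 0.16 [147. 243. 172. 266.] [544. 433.  30.]
top lid_middle 0.88 [344. 248. 388. 308.] [ 487. -112.   30.]
top lid_middle 0.69 [291. 252. 307. 317.] [468.  63.  30.]
top lid_end 0.78 [306. 249. 347. 311.] [480.  -9.  30.]
top lemon 0.83 [390. 259. 410. 288.] [ 500. -204.   30.]
top garlic 0.54 [202. 233. 226. 259.] [568. 291.  30.]
top garlic 0.43 [294. 237. 434. 320.] [ 484. -108.   30.]
top onion 0.98 [148. 245. 171. 267.] [540. 434.  30.]
top onion 0.46 [143. 221. 275. 309.] [517. 302.  30.]
top salt 0.72 [453. 236. 469. 252.] [ 580. -370.   30.]
top egg_cup 0.72 [463. 292. 492. 311.] [ 426. -405.   30.]
top tin 0.88 [289. 178. 318. 209.] [715.  54.  30.]
scene keeper 0.65 [265. 242. 420. 357.] [ 486. -113.   30.]
scene lid_middle 0.95 [307. 264. 374. 303.] [529. -66.  30.]
scene lid_middle 0.42 [263. 242. 421. 355.] [ 488. -111.   30.]
scene lid_end 0.65 [278. 249. 344. 285.] [526.  42.  30.]
scene lemon 0.6 [359. 301. 383. 320.] [ 503. -190.   30.]
scene garlic 0.57 [258. 219. 273. 234.] [577. 302.  30.]
scene garlic 0.57 [263. 242. 420. 354.] [ 489. -108.   30.]
scene onion 0.77 [219. 197. 244. 220.] [569. 470.  30.]
scene onion 0.47 [375. 290. 421. 350.] [ 522. -255.   30.]
scene egg_cup 0.73 [222. 196. 243. 218.] [578. 477.  30.]
scene egg_cup 0.63 [345. 222. 371. 256.] [722.  54.  30.]
scene tin 0.91 [345. 223. 372. 256.] [723.  52.  30.]
```

View pics/top0.png

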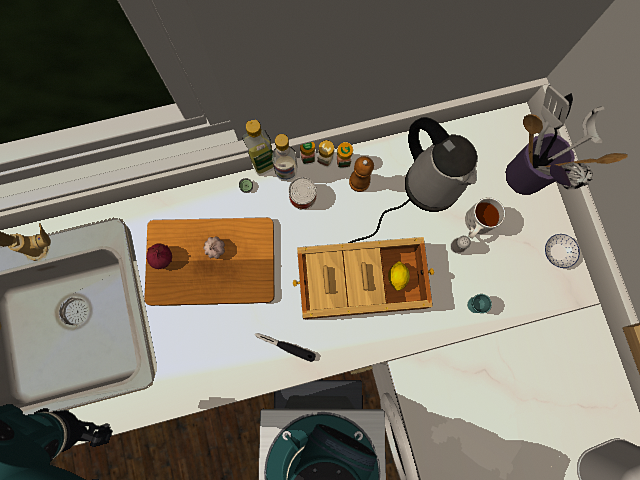

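View pics/scene0.png

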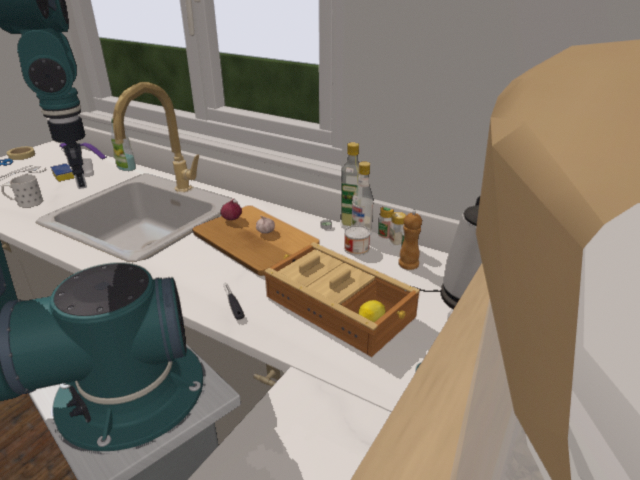

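The top picture shows the keeper at about (365,278), with the lemon at the right (-y) end at (400,276). The lid_end rib is at (330,281) and the lid_middle rib at (367,276). The garlic is at (213,247) and the onion at (159,256). The scene picture agrees. The middle lid therefore goes towards keeper -y, assuming the keeper's y points roughly along world +y.

Run:
```python
from h import *
for p in [(298,247),(425,237),(432,310),(303,318)]: print(np.round(ray('top',*p,84),0))
for p in [(330,281),(367,276)]: print('rib',np.round(ray('top',*p,99),0))
print('garlic',ray('top',213,247,50)); print('lemon',ray('top',400,276,36))
K,R,t=cam('wrist'); o=env.observe(); T=np.array(o['orientation']); c=-R.T@t
print(K[0,0],'cam in tool',np.round(T.T@(c-o['tool_pos']),1),np.round(T.T@R.T,2).tolist())
im=cv2.imread('pics/top0.png'); cv2.imwrite('pics/crop.png',cv2.resize(im[225:335,285:445],None,fx=5,fy=5,interpolation=cv2.INTER_CUBIC))
```

```text
[558.  66.  84.]
[ 587. -262.   84.]
[ 400. -273.   84.]
[378.  51.  84.]
rib [470. -16.  99.]
rib [ 483. -109.   99.]
garlic [562.07754829 289.44398604  50.        ]
lemon [ 491.61077159 -202.57450297   36.        ]
404.86025610062694 cam in tool [  67.3    0.  -158. ] [[0.0, -0.97, -0.26], [1.0, 0.0, 0.0], [-0.0, -0.26, 0.97]]
```

View pics/crop.png

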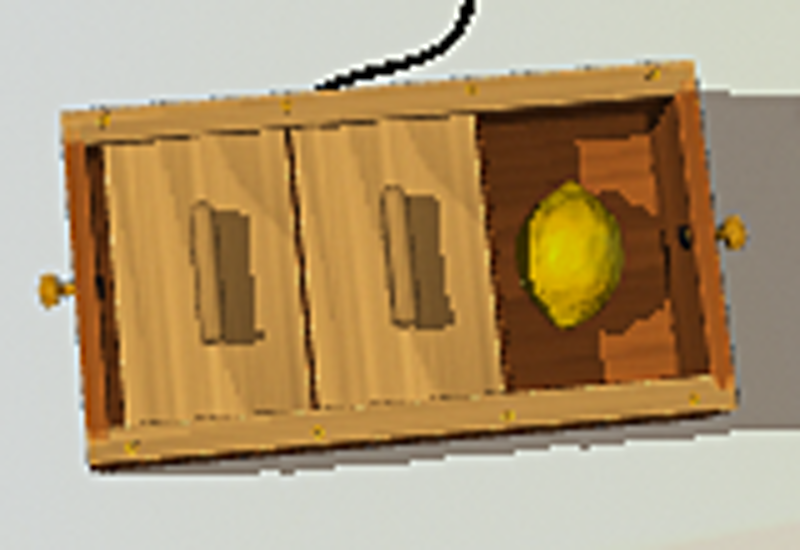

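The crop puts the keeper corners at crop (62,113), (693,62), (735,410) and (90,468), which gives a yaw of about 5°. The lid_middle rib is at (395,257) and the lid_end rib at (203,272). Next I'll move above the keeper and look with the wrist camera.

Call:
{"api": "drive_tool", "payload": {"moves": [{"translation": [0, 0, -0.15], "angular": [0, 0, -0.061], "grip": 1}, {"translation": [0, 0, -0.15], "angular": [0, 0, -0.061], "grip": 1}, {"translation": [0, 0, -0.15], "angular": [0, 0, -0.061], "grip": 1}, {"translation": [-0.174, -0.423, 0], "angular": [0, 0, 0], "grip": 1}, {"translation": [-0.174, -0.423, 0], "angular": [0, 0, 0], "grip": 1}, {"translation": [-0.174, -0.423, 0], "angular": [0, 0, 0], "grip": 1}, {"translation": [-0.174, -0.423, 0], "angular": [0, 0, 0], "grip": 1}, {"translation": [-0.174, -0.423, 0], "angular": [0, 0, 0], "grip": 1}, {"translation": [-0.174, -0.423, 0], "angular": [0, 0, 0], "grip": 1}, {"translation": [-0.174, -0.423, 0], "angular": [0, 0, 0], "grip": 1}, {"translation": [-0.174, -0.423, 0], "angular": [0, 0, 0], "grip": 1}, {"translation": [-0.174, -0.423, 0], "angular": [0, 0, 0], "grip": 1}, {"translation": [-0.174, -0.423, 0], "angular": [0, 0, 0], "grip": 1}, {"translation": [-0.174, -0.423, 0], "angular": [0, 0, 0], "grip": 1}, {"translation": [-0.174, -0.423, 0], "angular": [0, 0, 0], "grip": 1}, {"translation": [-0.174, -0.423, 0], "angular": [0, 0, 0], "grip": 1}, {"translation": [-0.174, -0.423, 0], "angular": [0, 0, 0], "grip": 1}, {"translation": [-0.174, -0.423, 0], "angular": [0, 0, 0], "grip": 1}, {"translation": [0, 0, 0], "angular": [0, 0, 0], "grip": 1}, {"translation": [0, 0, 0], "angular": [0, 0, 0], "grip": 1}], "grip_force": 30}}

```text
clock: 3.0
tool_pos: [468.5, -107.7, 259.6]
orientation: [[-0.996, -0.086, -0.001], [-0.086, 0.996, 0.0], [0.001, 0.001, -1.0]]
ft_force: [-0.5, -0.0, 0.3]
width: 0.1
grasp_force: 0.0
```

Run:
```python
from h import *
o=env.observe(); print(o['clock'],np.round(o['tool_pos'],1),np.round(o['orientation'],3).tolist(),o['ft_force'],o['width'])
save('wrist','w1.png')
for l in ('lid_middle','lid_end','lemon'):
    print(l,[(round(d['conf'],2),np.round(d['extent'])) for d in env.spot_in('wrist',l)[:2]])
```

```text
3.0 [ 468.5 -107.7  259.6] [[-0.996, -0.086, -0.001], [-0.086, 0.996, 0.0], [0.001, 0.001, -1.0]] [-0.48266281 -0.01494853  0.26878569] 0.09115460919431696
lid_middle [(0.69, array([265., 147., 378., 311.])), (0.68, array([480., 143., 533., 316.]))]
lid_end [(0.64, array([374., 144., 499., 313.]))]
lemon [(0.79, array([192., 182., 249., 262.]))]
```

View pics/w1.png

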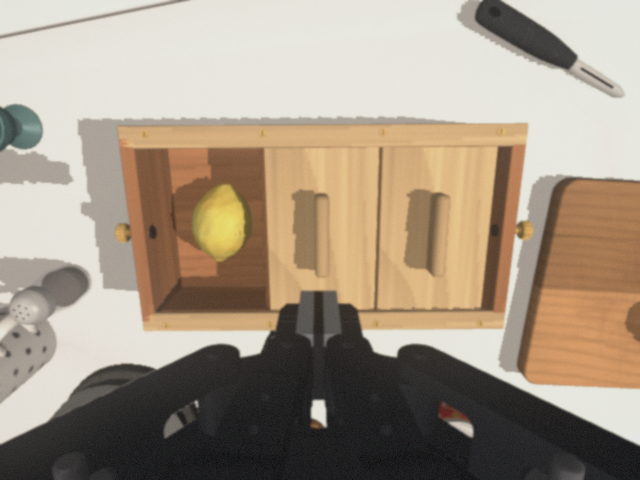

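The wrist picture shows the whole keeper. The middle rib is at (322,236), the end rib at (438,235) and the lemon at (222,222). The strip corners are at (119,126), (527,124), (503,328) and (145,329).

Run:
```python
from h import *
c=[ray('wrist',*p,84) for p in [(119,127),(527,124),(503,328),(145,329)]]
for p in c: print(np.round(p,1))
y=c[1]-c[0]+c[2]-c[3]; print('yaw',np.degrees(np.arctan2(-y[0],y[1])),'centre',np.mean(c,0))
for p in [(316,194),(328,194),(317,277),(329,277),(433,194),(447,194),(430,275),(444,275)]: print('rib',np.round(ray('wrist',*p,99),1))
im=cv2.imread('pics/w1.png')
```

```text
[ 410.  -269.4   84. ]
[378.9  52.6  84. ]
[555.6  70.7  84. ]
[ 585.4 -252.8   84. ]
yaw 5.3956730145465235 centre [482.48988392 -99.71574116  84.        ]
rib [ 447.1 -109.1   99. ]
rib [446.2 -99.7  99. ]
rib [ 516.3 -102.2   99. ]
rib [515.4 -92.2  99. ]
rib [438.8 -16.9  99. ]
rib [437.8  -5.9  99. ]
rib [506.1  -8.4  99. ]
rib [505.1   3.3  99. ]
```

Call:
{"api": "drive_tool", "payload": {"moves": [{"translation": [-0.07, 0.23, 0], "angular": [0, 0, -0.004], "grip": 1}, {"translation": [-0.07, 0.23, 0], "angular": [0, 0, 0], "grip": 1}, {"translation": [0, 0, 0.38], "angular": [0, 0, 0], "grip": 1}, {"translation": [0, 0, 0.38], "angular": [0, 0, 0], "grip": 1}, {"translation": [0, 0, 0.38], "angular": [0, 0, 0], "grip": 1}, {"translation": [0, 0, 0.2], "angular": [0, 0, 0], "grip": 1}, {"translation": [0, 0, 0.19], "angular": [0, 0, 0], "grip": 1}, {"translation": [0, -0.03, 0], "angular": [0, 0, 0], "grip": 1}, {"translation": [0, -0.03, 0], "angular": [0, 0, 0], "grip": 1}, {"translation": [0, -0.03, 0], "angular": [0, 0, 0], "grip": 1}, {"translation": [0, -0.03, 0], "angular": [0, 0, 0], "grip": 1}, {"translation": [0, 0, 0], "angular": [0, 0, 0], "grip": 1}]}}

```text
clock: 4.4
tool_pos: [479.8, -72.4, 107.6]
orientation: [[-0.995, -0.095, 0.001], [-0.095, 0.995, -0.0], [-0.001, -0.001, -1.0]]
ft_force: [0.5, 0.4, 0.2]
width: -0.0
grasp_force: 0.0
```

Call:
{"api": "drive_tool", "payload": {"moves": [{"translation": [0, -0.02, 0], "grip": 1}, {"translation": [0, -0.02, 0], "grip": 1}, {"translation": [0, -0.02, 0], "grip": 1}, {"translation": [0, -0.02, 0], "grip": 1}, {"translation": [0, -0.02, 0], "grip": 1}, {"translation": [0, -0.02, 0], "grip": 1}, {"translation": [0, -0.02, 0], "grip": 1}, {"translation": [0, -0.02, 0], "grip": 1}, {"translation": [0, -0.02, 0], "grip": 1}, {"translation": [0, -0.02, 0], "grip": 1}]}}

```text
validation failed for argument at $.mo...
```

Run:
```python
from h import *
save('wrist','w2.png')
```

```text
(no output)
```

View pics/w2.png

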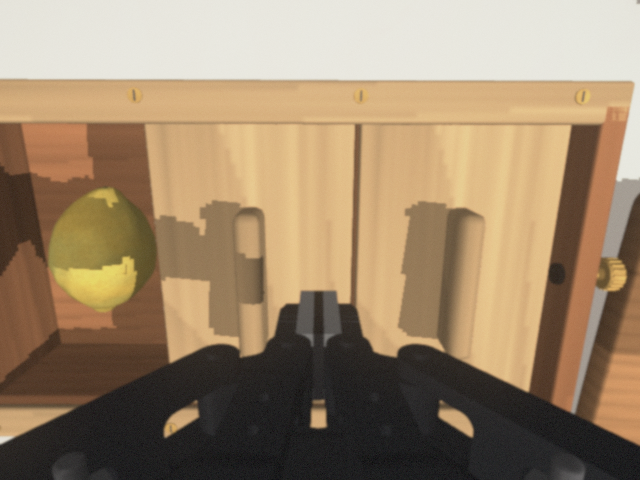

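The wrist picture shows the shut fingertips at (320,300), to the right of the middle rib (right edge about 265), with no contact yet. The move was refused because the angular field was missing.

Call:
{"api": "drive_tool", "payload": {"moves": [{"translation": [0, -0.02, 0], "angular": [0, 0, 0], "grip": 1}, {"translation": [0, -0.02, 0], "angular": [0, 0, 0], "grip": 1}, {"translation": [0, -0.02, 0], "angular": [0, 0, 0], "grip": 1}, {"translation": [0, -0.02, 0], "angular": [0, 0, 0], "grip": 1}, {"translation": [0, -0.02, 0], "angular": [0, 0, 0], "grip": 1}, {"translation": [0, -0.02, 0], "angular": [0, 0, 0], "grip": 1}, {"translation": [0, -0.02, 0], "angular": [0, 0, 0], "grip": 1}, {"translation": [0, -0.02, 0], "angular": [0, 0, 0], "grip": 1}, {"translation": [0, -0.02, 0], "angular": [0, 0, 0], "grip": 1}, {"translation": [0, -0.02, 0], "angular": [0, 0, 0], "grip": 1}, {"translation": [0, -0.02, 0], "angular": [0, 0, 0], "grip": 1}, {"translation": [0, -0.02, 0], "angular": [0, 0, 0], "grip": 1}]}}

```text
clock: 5.65
tool_pos: [481.7, -96.0, 107.0]
orientation: [[-0.995, -0.096, -0.0], [-0.096, 0.995, -0.0], [0.0, -0.0, -1.0]]
ft_force: [0.3, -0.6, -0.4]
width: -0.1
grasp_force: 0.0
```

```bash
cat >> h.py <<'E'
C=np.array([482.5,-99.7]); ky=np.array([-.094,.9956]); kx=np.array([.9956,.094])
def st():
    o=env.observe(); d=o['tool_pos'][:2]-C; f=o['ft_force']
    print('t',round(o['clock'],2),'kx %.1f ky %.2f z %.1f'%(d@kx,d@ky,o['tool_pos'][2]),'fky %.2f fz %.2f'%(f[:2]@ky,f[2]),'w',o['width'])
E
python3 -c "
from h import *
st()
save('wrist','a.png')
for l in ('lid_middle','lid_end'): print([(d['conf'],np.round(d['extent'])) for d in env.spot_in('wrist',l)])"
```

```text
t 5.65 kx -0.5 ky 3.78 z 107.0 fky -0.59 fz -0.37 w -0.13080908275692305
[(0.64, array([197., 124., 406., 408.]))]
[(0.98, array([393., 124., 625., 407.]))]
```

Call:
{"api": "drive_tool", "payload": {"moves": [{"translation": [0, -0.03, 0], "angular": [0, 0, 0], "grip": 1}, {"translation": [0, -0.03, 0], "angular": [0, 0, 0], "grip": 1}, {"translation": [0, -0.03, 0], "angular": [0, 0, 0], "grip": 1}, {"translation": [0, -0.03, 0], "angular": [0, 0, 0], "grip": 1}, {"translation": [0, -0.03, 0], "angular": [0, 0, 0], "grip": 1}, {"translation": [0, -0.03, 0], "angular": [0, 0, 0], "grip": 1}, {"translation": [0, -0.03, 0], "angular": [0, 0, 0], "grip": 1}, {"translation": [0, -0.03, 0], "angular": [0, 0, 0], "grip": 1}, {"translation": [0, -0.03, 0], "angular": [0, 0, 0], "grip": 1}, {"translation": [0, -0.03, 0], "angular": [0, 0, 0], "grip": 1}, {"translation": [0, -0.03, 0], "angular": [0, 0, 0], "grip": 1}, {"translation": [0, -0.03, 0], "angular": [0, 0, 0], "grip": 1}]}}

```text
clock: 7.0
tool_pos: [485.2, -131.9, 107.0]
orientation: [[-0.995, -0.096, 0.0], [-0.096, 0.995, -0.0], [-0.0, -0.0, -1.0]]
ft_force: [0.4, 0.6, -1.5]
width: 0.2
grasp_force: 0.0
```

```bash
python3 -c "
from h import *
st()
save('wrist','w3.png')
for l in ('lid_middle','lid_end'): print([(d['conf'],np.round(d['extent'])) for d in env.spot_in('wrist',l)])"
```

```text
t 7.0 kx -0.4 ky -32.33 z 107.0 fky 0.51 fz -1.49 w 0.1867416011021789
[(0.84, array([278., 122., 488., 407.]))]
[(0.95, array([462., 125., 639., 407.]))]
```

View pics/w3.png

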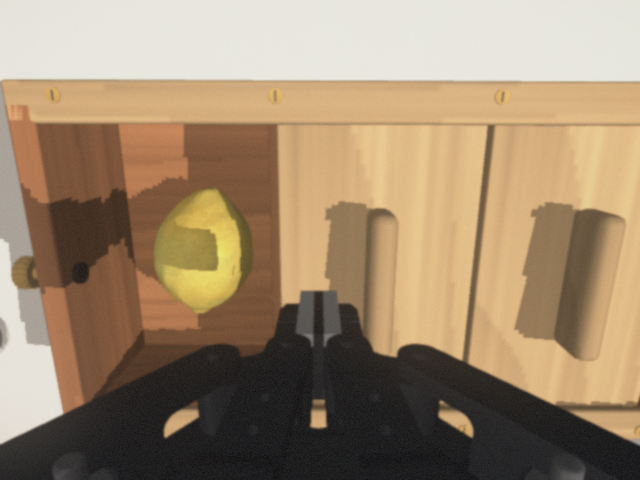

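The fingers passed over the rib without moving it: the rib is now at (382,270), to the right of the tips at (320,292). I need to check the real tip height.

```bash
python3 -c "
from h import *
o=env.observe(); T=np.array(o['orientation']); p=o['tool_pos']
for z in (-10,0,3,10,22,35):
  for x in (11,-11): print(z,x,np.round(proj('wrist',p+T@[x,0,z])),end=' ')
  print()
# true rib positions
print('rib top now',ray('wrist',370,215,99),ray('wrist',397,215,99),'lid edges',ray('wrist',278,200,77),ray('wrist',487,200,77))
for q in (278,487): print((ray('wrist',q,200,77)[:2]-C)@ky)
for q in (370,397): print((ray('wrist',q,215,99)[:2]-C)@ky)
"
```

```text
-10 11 [317. 283.] -10 -11 [317. 335.] 
0 11 [317. 275.] 0 -11 [317. 323.] 
3 11 [317. 272.] 3 -11 [317. 320.] 
10 11 [317. 267.] 10 -11 [317. 313.] 
22 11 [317. 259.] 22 -11 [317. 303.] 
35 11 [317. 251.] 35 -11 [317. 292.] 
rib top now [ 448.57709489 -113.05683238   99.        ] [ 447.49786527 -101.85077056   99.        ] lid edges [ 449.6580936  -153.51682704   77.        ] [440.28773132 -56.23891642  77.        ]
-50.49289379532133
47.23780806385993
-10.109309241504281
1.1488934912610078
```

```bash
python3 -c "
from h import *
a=ray('wrist',370,215,99); b=ray('wrist',327,204,77); print('sun disp per mm',(b-a)/22)
# w2 rib-top shadow relative to tip, using shift of camera: same tool pose, camera moved along ky by 59.6
p=env.observe()['tool_pos']
for q in [(263,303),(263,258),(238,258),(238,303)]: r=ray('wrist',*q,99); print(np.round((r-p)[:2]@np.c_[kx,ky],1))
for q in [(191,228),(216,228)]: print(ray('wrist',*q,40)-p)
"
python3 - <<'E'
import cv2
im=cv2.imread('pics/w2.png'); print(im.shape)
cv2.imwrite('pics/c2.png',cv2.resize(im[190:400,150:420],None,fx=2.9,fy=2.8,interpolation=cv2.INTER_CUBIC))
E
```

```text
sun disp per mm [ 0.03465165 -0.7938912  -1.        ]
[  5.1 -23.9]
[-15.8 -23.2]
[-15.7 -33.9]
[  5.1 -34.9]
[ -8.46158037 -73.04758977 -66.96057935]
[ -9.82684218 -58.86920102 -66.96057935]
(480, 640, 3)
```

View pics/c2.png

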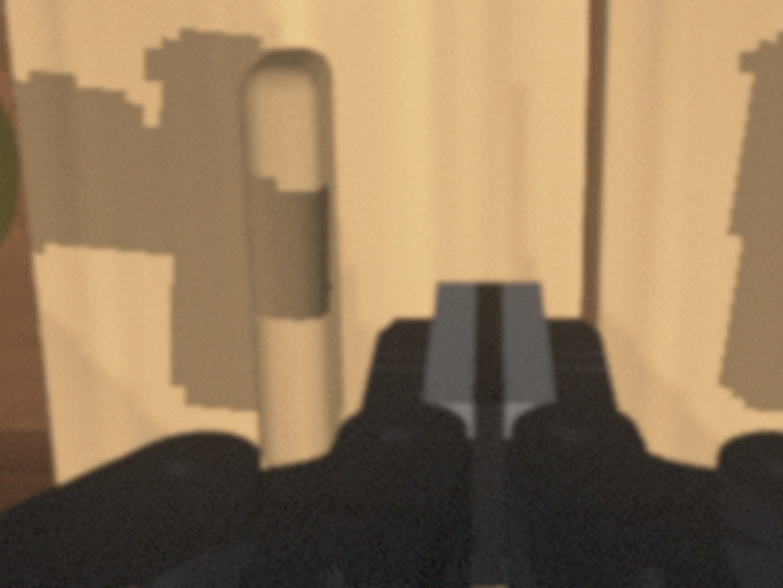

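The crop shows the shut tips with a shadow falling on the rib 24 mm away. By that shadow and the projection, the tips are at z of about 120–125, well above the stated height. I'll go back to the +y side and descend by feel.

Call:
{"api": "drive_tool", "payload": {"moves": [{"translation": [0, 0.24, 0], "angular": [0, 0, 0], "grip": 1}, {"translation": [0, 0.24, 0], "angular": [0, 0, 0], "grip": 1}, {"translation": [0, 0.24, 0], "angular": [0, 0, 0], "grip": 1}, {"translation": [0, 0, 0.05], "angular": [0, 0, 0], "grip": 1}, {"translation": [0, 0, 0.05], "angular": [0, 0, 0], "grip": 1}, {"translation": [0, 0, 0.05], "angular": [0, 0, 0], "grip": 1}, {"translation": [0, 0, 0], "angular": [0, 0, 0], "grip": 1}]}}

```text
clock: 7.85
tool_pos: [477.9, -60.5, 91.2]
orientation: [[-0.995, -0.095, -0.001], [-0.095, 0.995, 0.0], [0.001, 0.0, -1.0]]
ft_force: [0.5, -0.1, 0.1]
width: -0.2
grasp_force: 0.0
```

```bash
python3 -c "
from h import *
st(); save('wrist','w4.png')
im=cv2.imread('pics/w4.png'); cv2.imwrite('pics/c4.png',cv2.resize(im[180:400,130:500],None,fx=2.1,fy=2.1))"
```

```text
t 7.85 kx -0.9 ky 39.50 z 91.2 fky -0.20 fz 0.12 w -0.16433327245822724
```

View pics/c4.png

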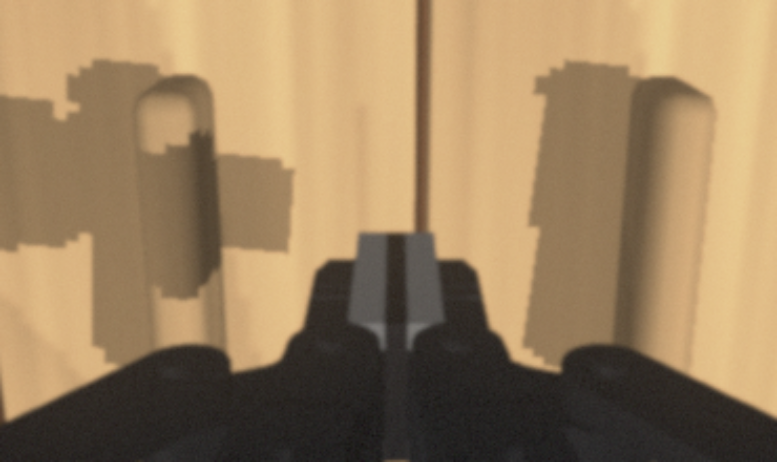

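The shadow's end is at about (269,278), roughly 21 mm left of the tool centre. That puts the tips at z of about 113, so they lie about 22 mm behind the reported TCP. I'll go down another 26 mm.

Call:
{"api": "drive_tool", "payload": {"moves": [{"translation": [0, 0, 0.08], "angular": [0, 0, 0], "grip": 1}, {"translation": [0, 0, 0.08], "angular": [0, 0, 0], "grip": 1}, {"translation": [0, 0, 0.05], "angular": [0, 0, 0], "grip": 1}, {"translation": [0, 0, 0.05], "angular": [0, 0, 0], "grip": 1}, {"translation": [0, -0.05, 0], "angular": [0, 0, 0], "grip": 1}, {"translation": [0, -0.05, 0], "angular": [0, 0, 0], "grip": 1}, {"translation": [0, -0.05, 0], "angular": [0, 0, 0], "grip": 1}, {"translation": [0, -0.03, 0], "angular": [0, 0, 0], "grip": 1}, {"translation": [0, -0.03, 0], "angular": [0, 0, 0], "grip": 1}, {"translation": [0, -0.03, 0], "angular": [0, 0, 0], "grip": 1}, {"translation": [0, -0.03, 0], "angular": [0, 0, 0], "grip": 1}, {"translation": [0, -0.03, 0], "angular": [0, 0, 0], "grip": 1}]}}

```text
clock: 9.1
tool_pos: [481.1, -89.9, 66.0]
orientation: [[-0.995, -0.096, 0.0], [-0.096, 0.995, 0.0], [-0.0, 0.0, -1.0]]
ft_force: [-0.7, 2.0, 1.1]
width: 0.2
grasp_force: 0.8
```

```bash
python3 -c "
from h import *
st(); save('wrist','w5.png')
for l in ('lid_middle','lid_end'): print([(d['conf'],np.round(d['extent']),[round((ray('wrist',q,200,77)[:2]-C)@ky,1) for q in d['extent'][::2]]) for d in env.spot_in('wrist',l)])"
```

```text
t 9.1 kx -0.5 ky 9.86 z 66.0 fky 2.04 fz 1.06 w 0.22914414607043607
[(0.93, array([129., 120., 396., 438.]), [np.float64(-59.2), np.float64(38.6)])]
[(0.63, array([404., 122., 639., 437.]), [np.float64(41.5), np.float64(127.7)])]
```

```bash
python3 -c "
from h import *
for f,n in (('w1.png',0),('w4.png',0),('w5.png',0)):
  g=cv2.imread('pics/'+f,0).astype(int); r=160 if f=='w1.png' else 150
  p=g[r-8:r+8].mean(0); print(f,[(x,int(p[x])) for x in range(100,640) if p[x]<p[max(0,x-6):x+7].max()-22 and p[x]==p[x-3:x+4].min()])
  print([int(v) for v in p[120:640:8]])
"
```

```text
w1.png [(163, 93), (258, 98), (380, 104), (499, 76), (517, 141), (519, 141)]
[152, 135, 105, 96, 94, 98, 107, 134, 135, 134, 136, 111, 96, 97, 97, 98, 99, 99, 138, 167, 175, 176, 174, 179, 195, 199, 188, 187, 196, 186, 180, 190, 192, 179, 166, 176, 176, 176, 183, 197, 200, 191, 190, 196, 191, 182, 195, 138, 77, 134, 141, 229, 229, 229, 229, 229, 230, 230, 229, 229, 228, 227, 228, 229, 229]
w4.png [(330, 84), (566, 71), (588, 70)]
[163, 174, 175, 176, 175, 173, 175, 174, 182, 189, 197, 196, 202, 191, 191, 188, 189, 196, 197, 184, 191, 184, 180, 189, 193, 193, 152, 154, 181, 169, 175, 178, 180, 179, 177, 178, 175, 183, 189, 200, 197, 204, 196, 194, 192, 192, 198, 202, 187, 192, 190, 183, 191, 197, 198, 179, 73, 71, 72, 90, 141, 141, 142, 229, 229]
w5.png [(125, 95), (417, 90)]
[95, 95, 179, 175, 164, 172, 175, 177, 175, 176, 174, 177, 173, 180, 185, 195, 197, 196, 202, 193, 190, 190, 188, 191, 196, 198, 184, 188, 190, 182, 181, 189, 194, 193, 195, 76, 77, 92, 177, 181, 171, 171, 179, 178, 180, 179, 177, 178, 176, 180, 186, 195, 201, 197, 203, 200, 193, 195, 191, 193, 197, 202, 192, 189, 194]
```

The pixel profile shows a gap of about 9 mm between the lids, so lid_middle is moving and lid_end is still. The tool-to-lid offset is about 19.5 mm. I'll continue up to just before the catch.

Call:
{"api": "drive_tool", "payload": {"moves": [{"translation": [0, -0.04, 0], "angular": [0, 0, 0], "grip": 1}, {"translation": [0, -0.04, 0], "angular": [0, 0, 0], "grip": 1}, {"translation": [0, -0.04, 0], "angular": [0, 0, 0], "grip": 1}, {"translation": [0, -0.04, 0], "angular": [0, 0, 0], "grip": 1}, {"translation": [0, -0.04, 0], "angular": [0, 0, 0], "grip": 1}, {"translation": [0, -0.04, 0], "angular": [0, 0, 0], "grip": 1}, {"translation": [0, -0.04, 0], "angular": [0, 0, 0], "grip": 1}, {"translation": [0, -0.04, 0], "angular": [0, 0, 0], "grip": 1}, {"translation": [0, -0.04, 0], "angular": [0, 0, 0], "grip": 1}, {"translation": [0, -0.04, 0], "angular": [0, 0, 0], "grip": 1}, {"translation": [0, -0.04, 0], "angular": [0, 0, 0], "grip": 1}, {"translation": [0, -0.04, 0], "angular": [0, 0, 0], "grip": 1}, {"translation": [0, -0.04, 0], "angular": [0, 0, 0], "grip": 1}, {"translation": [0, -0.04, 0], "angular": [0, 0, 0], "grip": 1}, {"translation": [0, -0.04, 0], "angular": [0, 0, 0], "grip": 1}, {"translation": [0, -0.04, 0], "angular": [0, 0, 0], "grip": 1}, {"translation": [0, -0.02, 0], "angular": [0, 0, 0], "grip": 1}]}}

```text
clock: 10.95
tool_pos: [487.4, -155.9, 66.0]
orientation: [[-0.995, -0.096, 0.0], [-0.096, 0.995, -0.0], [-0.0, -0.0, -1.0]]
ft_force: [-0.4, 0.9, 0.5]
width: 0.0
grasp_force: 0.5
```

```bash
python3 -c "
from h import *
st()"
```

```text
t 10.95 kx -0.4 ky -56.46 z 66.0 fky 0.93 fz 0.48 w 0.010683071942896525
```

Call:
{"api": "drive_tool", "payload": {"moves": [{"translation": [0, -0.02, 0], "angular": [0, 0, 0], "grip": 1}, {"translation": [0, -0.02, 0], "angular": [0, 0, 0], "grip": 1}, {"translation": [0, -0.02, 0], "angular": [0, 0, 0], "grip": 1}, {"translation": [0, -0.02, 0], "angular": [0, 0, 0], "grip": 1}, {"translation": [0, -0.02, 0], "angular": [0, 0, 0], "grip": 1}, {"translation": [0, -0.02, 0], "angular": [0, 0, 0], "grip": 1}, {"translation": [0, -0.02, 0], "angular": [0, 0, 0], "grip": 1}, {"translation": [0, -0.01, 0], "angular": [0, 0, 0], "grip": 1}, {"translation": [0, -0.01, 0], "angular": [0, 0, 0], "grip": 1}]}}

```text
clock: 11.85
tool_pos: [488.7, -170.9, 66.0]
orientation: [[-0.995, -0.096, -0.0], [-0.096, 0.995, 0.001], [0.0, 0.001, -1.0]]
ft_force: [-2.2, 5.2, 2.9]
width: -0.1
grasp_force: 3.0
```

Call:
{"api": "drive_tool", "payload": {"moves": [{"translation": [0, -0.01, 0], "angular": [0, 0, 0], "grip": 1}, {"translation": [0, -0.01, 0], "angular": [0, 0, 0], "grip": 1}]}}

```text
clock: 12.05
tool_pos: [489.0, -173.5, 66.0]
orientation: [[-0.995, -0.096, -0.0], [-0.096, 0.995, 0.0], [0.0, 0.0, -1.0]]
ft_force: [-0.0, -0.3, -0.7]
width: 0.1
grasp_force: 0.3
```

Call:
{"api": "drive_tool", "payload": {"moves": [{"translation": [0, -0.01, 0], "angular": [0, 0, 0], "grip": 1}, {"translation": [0, -0.01, 0], "angular": [0, 0, 0], "grip": 1}]}}

```text
clock: 12.25
tool_pos: [489.5, -175.7, 66.0]
orientation: [[-0.995, -0.096, 0.0], [-0.096, 0.995, -0.0], [-0.0, -0.0, -1.0]]
ft_force: [-0.3, 1.2, 0.5]
width: -0.4
grasp_force: 0.6
```

Call:
{"api": "drive_tool", "payload": {"moves": [{"translation": [0, -0.01, 0], "angular": [0, 0, 0], "grip": 1}, {"translation": [0, -0.005, 0], "angular": [0, 0, 0], "grip": 1}]}}

```text
clock: 12.45
tool_pos: [489.6, -177.1, 66.0]
orientation: [[-0.995, -0.096, 0.0], [-0.096, 0.995, 0.0], [-0.0, -0.0, -1.0]]
ft_force: [0.8, 1.7, 0.3]
width: -0.1
grasp_force: 0.7
```

Call:
{"api": "drive_tool", "payload": {"moves": [{"translation": [0, -0.01, 0], "angular": [0, 0, 0], "grip": 1}]}}

```text
clock: 12.55
tool_pos: [489.6, -178.0, 66.0]
orientation: [[-0.995, -0.096, 0.0], [-0.096, 0.995, 0.0], [-0.0, 0.0, -1.0]]
ft_force: [-0.3, 1.4, 1.1]
width: -0.1
grasp_force: 0.7
```

Call:
{"api": "drive_tool", "payload": {"moves": [{"translation": [0, -0.01, 0], "angular": [0, 0, 0], "grip": 1}]}}

```text
clock: 12.65
tool_pos: [489.7, -179.0, 66.0]
orientation: [[-0.995, -0.096, 0.0], [-0.096, 0.995, 0.0], [-0.0, 0.0, -1.0]]
ft_force: [-1.3, 1.1, 1.7]
width: 0.1
grasp_force: 0.8
```

Call:
{"api": "drive_tool", "payload": {"moves": [{"translation": [0, -0.01, 0], "angular": [0, 0, 0], "grip": 1}]}}

```text
clock: 12.75
tool_pos: [489.7, -180.0, 66.0]
orientation: [[-0.995, -0.096, -0.0], [-0.096, 0.995, 0.0], [0.0, 0.0, -1.0]]
ft_force: [0.4, 0.7, 1.3]
width: 0.0
grasp_force: 0.8
```

Call:
{"api": "drive_tool", "payload": {"moves": [{"translation": [0, -0.005, 0], "angular": [0, 0, 0], "grip": 1}]}}

```text
clock: 12.85
tool_pos: [489.8, -180.5, 66.0]
orientation: [[-0.995, -0.096, -0.0], [-0.096, 0.995, 0.0], [0.0, 0.0, -1.0]]
ft_force: [0.8, 1.2, 1.3]
width: -0.1
grasp_force: 0.8
```

Call:
{"api": "drive_tool", "payload": {"moves": [{"translation": [0, -0.005, 0], "angular": [0, 0, 0], "grip": 1}]}}

```text
clock: 12.95
tool_pos: [489.8, -181.0, 66.0]
orientation: [[-0.995, -0.096, 0.0], [-0.096, 0.995, 0.0], [-0.0, 0.0, -1.0]]
ft_force: [-0.5, 1.8, 1.3]
width: 0.5
grasp_force: 0.8
```

Call:
{"api": "drive_tool", "payload": {"moves": [{"translation": [0, -0.005, 0], "angular": [0, 0, 0], "grip": 1}]}}

```text
clock: 13.05
tool_pos: [489.9, -181.5, 66.0]
orientation: [[-0.995, -0.096, -0.0], [-0.096, 0.995, -0.0], [0.0, -0.0, -1.0]]
ft_force: [-0.6, 1.5, 1.2]
width: 0.3
grasp_force: 0.8
```

Call:
{"api": "drive_tool", "payload": {"moves": [{"translation": [0, -0.005, 0], "angular": [0, 0, 0], "grip": 1}]}}

```text
clock: 13.15
tool_pos: [489.9, -181.9, 66.0]
orientation: [[-0.995, -0.096, -0.0], [-0.096, 0.995, 0.0], [0.0, 0.0, -1.0]]
ft_force: [-0.4, 1.9, 0.8]
width: 0.0
grasp_force: 0.8
```

Call:
{"api": "drive_tool", "payload": {"moves": [{"translation": [0, -0.005, 0], "angular": [0, 0, 0], "grip": 1}]}}

```text
clock: 13.25
tool_pos: [490.0, -182.5, 66.0]
orientation: [[-0.995, -0.096, -0.0], [-0.096, 0.995, 0.0], [0.0, 0.0, -1.0]]
ft_force: [-0.2, 1.1, 1.1]
width: 0.2
grasp_force: 0.8
```

Call:
{"api": "drive_tool", "payload": {"moves": [{"translation": [0, -0.005, 0], "angular": [0, 0, 0], "grip": 1}]}}

```text
clock: 13.35
tool_pos: [490.0, -183.0, 66.0]
orientation: [[-0.995, -0.096, -0.0], [-0.096, 0.995, -0.0], [0.0, -0.0, -1.0]]
ft_force: [-0.9, 1.4, 1.1]
width: 0.2
grasp_force: 0.8
```

Call:
{"api": "drive_tool", "payload": {"moves": [{"translation": [0, -0.005, 0], "angular": [0, 0, 0], "grip": 1}]}}

```text
clock: 13.45
tool_pos: [490.0, -183.2, 66.0]
orientation: [[-0.995, -0.096, 0.0], [-0.096, 0.995, 0.0], [-0.0, 0.0, -1.0]]
ft_force: [0.4, 5.0, 3.7]
width: -0.3
grasp_force: 2.8
```

Call:
{"api": "drive_tool", "payload": {"moves": [{"translation": [0, -0.004, 0], "angular": [0, 0, 0], "grip": 1}, {"translation": [0, 0, 0], "angular": [0, 0, 0], "grip": 1}, {"translation": [0, 0, 0], "angular": [0, 0, 0], "grip": 1}, {"translation": [0, 0, 0], "angular": [0, 0, 0], "grip": 1}]}}

```text
clock: 13.85
tool_pos: [490.0, -183.2, 66.0]
orientation: [[-0.995, -0.096, 0.0], [-0.096, 0.995, 0.001], [-0.0, 0.001, -1.0]]
ft_force: [-0.1, 6.4, 4.3]
width: 0.2
grasp_force: 3.1
```

The middle lid is seated against the stop, with 6.4 N held. Next is the other lid: back off, rise, and cross to its +y side.

Call:
{"api": "drive_tool", "payload": {"moves": [{"translation": [0, 0.02, 0], "angular": [0, 0, 0], "grip": 1}, {"translation": [0, 0.1, 0], "angular": [0, 0, 0], "grip": 1}, {"translation": [0, 0, -0.3], "angular": [0, 0, 0], "grip": 1}, {"translation": [0, 0, -0.2], "angular": [0, 0, 0], "grip": 1}, {"translation": [0, 0.4, 0], "angular": [0, 0, 0], "grip": 1}, {"translation": [0, 0.4, 0], "angular": [0, 0, 0], "grip": 1}, {"translation": [0, 0.4, 0], "angular": [0, 0, 0], "grip": 1}, {"translation": [0, 0.4, 0], "angular": [0, 0, 0], "grip": 1}, {"translation": [0, 0.4, 0], "angular": [0, 0, 0], "grip": 1}, {"translation": [0, 0, 0], "angular": [0, 0, 0], "grip": 1}]}}

```text
clock: 14.85
tool_pos: [468.6, 31.1, 116.1]
orientation: [[-0.995, -0.1, -0.0], [-0.1, 0.995, 0.001], [0.0, 0.001, -1.0]]
ft_force: [-0.7, 0.0, 0.2]
width: 0.0
grasp_force: 0.0
```

```bash
python3 -c "
from h import *
st(); save('wrist','w6.png')
im=cv2.imread('pics/w6.png'); g=im[142:158].mean((0,2)); print([int(v) for v in g[0:640:10]])
for l in ('lid_end','lid_middle'): print([(d['conf'],np.round(d['extent']),[round((ray('wrist',q,200,77)[:2]-C)@ky,1) for q in d['extent'][::2]]) for d in env.spot_in('wrist',l)])"
```

```text
t 14.85 kx -1.5 ky 131.52 z 116.1 fky 0.11 fz 0.18 w 0.04197249460388087
[86, 88, 82, 89, 130, 131, 132, 132, 131, 93, 91, 91, 92, 92, 110, 165, 158, 165, 166, 163, 165, 169, 178, 183, 189, 178, 177, 179, 186, 173, 177, 168, 179, 181, 113, 75, 124, 133, 134, 228, 229, 229, 229, 229, 229, 229, 229, 229, 229, 229, 229, 229, 228, 228, 228, 227, 227, 228, 228, 228, 228, 228, 228, 228]
[(0.74, array([136., 126., 340., 365.]), [np.float64(39.8), np.float64(139.7)])]
[]
```

View pics/w6.png

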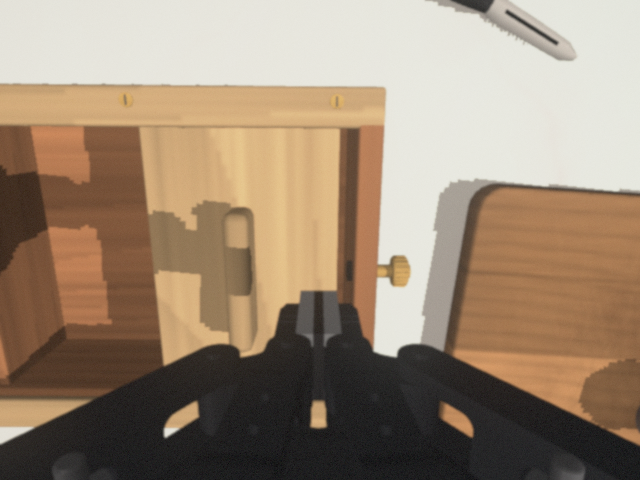

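The picture shows the tips at (320,295), the lid_end rib's right edge at 255, and the end wall at 370. The position is clear. Now I'll descend and push.

Call:
{"api": "drive_tool", "payload": {"moves": [{"translation": [0, 0, 0.2], "angular": [0, 0, 0], "grip": 1}, {"translation": [0, 0, 0.2], "angular": [0, 0, 0], "grip": 1}, {"translation": [0, 0, 0.1], "angular": [0, 0, 0], "grip": 1}, {"translation": [0, -0.04, 0], "angular": [0, 0, 0], "grip": 1}, {"translation": [0, -0.04, 0], "angular": [0, 0, 0], "grip": 1}, {"translation": [0, -0.02, 0], "angular": [0, 0, 0], "grip": 1}, {"translation": [0, -0.02, 0], "angular": [0, 0, 0], "grip": 1}, {"translation": [0, -0.02, 0], "angular": [0, 0, 0], "grip": 1}, {"translation": [0, -0.02, 0], "angular": [0, 0, 0], "grip": 1}, {"translation": [0, -0.02, 0], "angular": [0, 0, 0], "grip": 1}, {"translation": [0, -0.02, 0], "angular": [0, 0, 0], "grip": 1}, {"translation": [0, -0.02, 0], "angular": [0, 0, 0], "grip": 1}, {"translation": [0, -0.02, 0], "angular": [0, 0, 0], "grip": 1}, {"translation": [0, -0.02, 0], "angular": [0, 0, 0], "grip": 1}, {"translation": [0, -0.02, 0], "angular": [0, 0, 0], "grip": 1}, {"translation": [0, -0.02, 0], "angular": [0, 0, 0], "grip": 1}]}}

```text
clock: 16.6
tool_pos: [472.7, -2.8, 65.9]
orientation: [[-0.995, -0.096, -0.0], [-0.096, 0.995, -0.0], [0.0, -0.0, -1.0]]
ft_force: [-0.1, 0.9, -0.3]
width: -0.2
grasp_force: 0.5
```

```bash
python3 -c "
from h import *
st()"
```

```text
t 16.6 kx -0.7 ky 97.36 z 65.9 fky 0.90 fz -0.30 w -0.2064034861655951
```

Call:
{"api": "drive_tool", "payload": {"moves": [{"translation": [0, -0.04, 0], "angular": [0, 0, 0], "grip": 1}, {"translation": [0, -0.04, 0], "angular": [0, 0, 0], "grip": 1}, {"translation": [0, -0.04, 0], "angular": [0, 0, 0], "grip": 1}, {"translation": [0, -0.04, 0], "angular": [0, 0, 0], "grip": 1}, {"translation": [0, -0.04, 0], "angular": [0, 0, 0], "grip": 1}, {"translation": [0, -0.04, 0], "angular": [0, 0, 0], "grip": 1}, {"translation": [0, -0.04, 0], "angular": [0, 0, 0], "grip": 1}, {"translation": [0, -0.04, 0], "angular": [0, 0, 0], "grip": 1}, {"translation": [0, -0.04, 0], "angular": [0, 0, 0], "grip": 1}, {"translation": [0, -0.04, 0], "angular": [0, 0, 0], "grip": 1}, {"translation": [0, -0.04, 0], "angular": [0, 0, 0], "grip": 1}, {"translation": [0, -0.04, 0], "angular": [0, 0, 0], "grip": 1}, {"translation": [0, -0.04, 0], "angular": [0, 0, 0], "grip": 1}, {"translation": [0, -0.04, 0], "angular": [0, 0, 0], "grip": 1}, {"translation": [0, -0.04, 0], "angular": [0, 0, 0], "grip": 1}, {"translation": [0, -0.04, 0], "angular": [0, 0, 0], "grip": 1}, {"translation": [0, -0.04, 0], "angular": [0, 0, 0], "grip": 1}, {"translation": [0, -0.02, 0], "angular": [0, 0, 0], "grip": 1}]}}

```text
clock: 18.4
tool_pos: [479.5, -72.7, 66.0]
orientation: [[-0.995, -0.096, 0.0], [-0.096, 0.995, -0.0], [-0.0, -0.0, -1.0]]
ft_force: [-1.5, 0.8, -0.2]
width: 0.1
grasp_force: 0.4
```

Call:
{"api": "drive_tool", "payload": {"moves": [{"translation": [0, -0.02, 0], "angular": [0, 0, 0], "grip": 1}, {"translation": [0, -0.02, 0], "angular": [0, 0, 0], "grip": 1}, {"translation": [0, -0.02, 0], "angular": [0, 0, 0], "grip": 1}, {"translation": [0, -0.02, 0], "angular": [0, 0, 0], "grip": 1}, {"translation": [0, -0.01, 0], "angular": [0, 0, 0], "grip": 1}, {"translation": [0, -0.01, 0], "angular": [0, 0, 0], "grip": 1}]}}

```text
clock: 19.0
tool_pos: [480.4, -82.4, 66.0]
orientation: [[-0.995, -0.096, 0.0], [-0.096, 0.995, 0.0], [-0.0, 0.0, -1.0]]
ft_force: [-0.7, 0.4, -0.7]
width: 0.1
grasp_force: 0.5
```

Call:
{"api": "drive_tool", "payload": {"moves": [{"translation": [0, -0.01, 0], "angular": [0, 0, 0], "grip": 1}]}}

```text
clock: 19.1
tool_pos: [480.5, -83.3, 66.0]
orientation: [[-0.995, -0.096, 0.0], [-0.096, 0.995, 0.0], [-0.0, 0.0, -1.0]]
ft_force: [-0.8, 1.2, 0.7]
width: -0.0
grasp_force: 0.5
```

Call:
{"api": "drive_tool", "payload": {"moves": [{"translation": [0, -0.01, 0], "angular": [0, 0, 0], "grip": 1}]}}

```text
clock: 19.2
tool_pos: [480.5, -84.3, 66.0]
orientation: [[-0.995, -0.096, 0.0], [-0.096, 0.995, 0.0], [-0.0, 0.0, -1.0]]
ft_force: [-0.3, 1.5, 0.1]
width: 0.3
grasp_force: 0.5
```

Contact is expected near y = -88.6 (95 mm from the first lid's final push point).

Call:
{"api": "drive_tool", "payload": {"moves": [{"translation": [0, -0.01, 0], "angular": [0, 0, 0], "grip": 1}, {"translation": [0, -0.01, 0], "angular": [0, 0, 0], "grip": 1}]}}

```text
clock: 19.4
tool_pos: [480.7, -86.3, 66.0]
orientation: [[-0.995, -0.096, -0.0], [-0.096, 0.995, -0.0], [0.0, -0.0, -1.0]]
ft_force: [-0.1, 0.3, 0.2]
width: -0.1
grasp_force: 0.5
```

Call:
{"api": "drive_tool", "payload": {"moves": [{"translation": [0, -0.01, 0], "angular": [0, 0, 0], "grip": 1}]}}

```text
clock: 19.5
tool_pos: [480.8, -87.3, 66.0]
orientation: [[-0.995, -0.096, -0.0], [-0.096, 0.995, -0.0], [0.0, -0.0, -1.0]]
ft_force: [-0.7, 1.4, 1.0]
width: -0.0
grasp_force: 0.5
```

Call:
{"api": "drive_tool", "payload": {"moves": [{"translation": [0, -0.005, 0], "angular": [0, 0, 0], "grip": 1}]}}

```text
clock: 19.6
tool_pos: [480.9, -87.8, 66.0]
orientation: [[-0.995, -0.096, 0.0], [-0.096, 0.995, -0.0], [-0.0, -0.0, -1.0]]
ft_force: [-1.2, 0.3, 0.3]
width: 0.0
grasp_force: 0.5
```

Call:
{"api": "drive_tool", "payload": {"moves": [{"translation": [0, -0.005, 0], "angular": [0, 0, 0], "grip": 1}]}}

```text
clock: 19.7
tool_pos: [481.0, -88.3, 66.0]
orientation: [[-0.995, -0.096, 0.0], [-0.096, 0.995, 0.0], [-0.0, 0.0, -1.0]]
ft_force: [-0.1, 1.7, 0.9]
width: -0.1
grasp_force: 0.8
```

Call:
{"api": "drive_tool", "payload": {"moves": [{"translation": [0, -0.005, 0], "angular": [0, 0, 0], "grip": 1}]}}

```text
clock: 19.8
tool_pos: [481.0, -88.7, 66.0]
orientation: [[-0.995, -0.096, 0.0], [-0.096, 0.995, 0.0], [-0.0, 0.0, -1.0]]
ft_force: [0.1, 4.7, 0.3]
width: -0.0
grasp_force: 2.3
```

Call:
{"api": "drive_tool", "payload": {"moves": [{"translation": [0, -0.003, 0], "angular": [0, 0, 0], "grip": 1}, {"translation": [0, 0, 0], "angular": [0, 0, 0], "grip": 1}, {"translation": [0, 0, 0], "angular": [0, 0, 0], "grip": 1}, {"translation": [0, 0, 0], "angular": [0, 0, 0], "grip": 1}]}}

```text
clock: 20.2
tool_pos: [481.0, -88.7, 66.0]
orientation: [[-0.995, -0.096, 0.0], [-0.096, 0.995, 0.001], [-0.0, 0.001, -1.0]]
ft_force: [0.5, 5.4, 0.5]
width: -0.2
grasp_force: 2.5
```

Call:
{"api": "drive_tool", "payload": {"moves": [{"translation": [0, 0.03, 0], "angular": [0, 0, 0], "grip": 1}, {"translation": [0, 0.08, 0], "angular": [0, 0, 0], "grip": 1}, {"translation": [0, 0, -0.4], "angular": [0, 0, 0], "grip": 1}, {"translation": [0, 0, -0.4], "angular": [0, 0, 0], "grip": 1}, {"translation": [0, 0, -0.4], "angular": [0, 0, 0], "grip": -1}, {"translation": [0, 0, -0.3], "angular": [0, 0, 0], "grip": -1}, {"translation": [-0.135, 0.425, 0], "angular": [0, 0, 0], "grip": -1}, {"translation": [-0.135, 0.425, 0], "angular": [0, 0, 0], "grip": -1}, {"translation": [-0.135, 0.425, 0], "angular": [0, 0, 0], "grip": -1}, {"translation": [-0.135, 0.425, 0], "angular": [0, 0, 0], "grip": -1}, {"translation": [-0.135, 0.425, 0], "angular": [0, 0, 0], "grip": -1}, {"translation": [-0.135, 0.425, 0], "angular": [0, 0, 0], "grip": -1}, {"translation": [-0.135, 0.425, 0], "angular": [0, 0, 0], "grip": -1}, {"translation": [-0.135, 0.425, 0], "angular": [0, 0, 0], "grip": -1}, {"translation": [0, 0, 0], "angular": [0, 0, 0], "grip": -1}, {"translation": [0, 0, 0], "angular": [0, 0, 0], "grip": -1}]}}

```text
clock: 21.8
tool_pos: [554.5, 271.6, 215.4]
orientation: [[-0.995, -0.097, -0.001], [-0.097, 0.995, -0.001], [0.001, -0.001, -1.0]]
ft_force: [1.1, 0.1, -0.3]
width: 85.3
grasp_force: 0.0
```

```bash
python3 -c "
from h import *
st(); o=env.observe(); print(o['tool_pos'],np.round(o['orientation'],3).tolist()); save('wrist','w7.png')
for l in ('garlic','onion'):
  for d in env.spot_in('wrist',l): e=d['extent']; print(l,d['conf'],np.round(e),ray('wrist',(e[0]+e[2])/2,(e[1]+e[3])/2,47))
T=np.array(o['orientation']); p=o['tool_pos']
for z in (-40,-35,-30,-22,0,22): print(z,[np.round(proj('wrist',p+T@[11,y,z])) for y in (-42,42)])
"
```

```text
t 21.8 kx 106.6 ky 362.90 z 215.4 fky -0.01 fz -0.35 w 85.33285085628178
[554.47136593 271.59416958 215.44676755] [[-0.995, -0.097, -0.001], [-0.097, 0.995, -0.001], [0.001, -0.001, -1.0]]
garlic 0.59 [304. 194. 372. 262.] [561.08692939 287.74513204  47.        ]
onion 0.77 [468. 175. 561. 260.] [538.45399359 430.825311    47.        ]
-40 [array([191., 316.]), array([454., 316.])]
-35 [array([195., 310.]), array([449., 309.])]
-30 [array([200., 304.]), array([444., 303.])]
-22 [array([206., 295.]), array([438., 294.])]
0 [array([220., 274.]), array([422., 274.])]
22 [array([231., 259.]), array([411., 258.])]
```

View pics/w7.png

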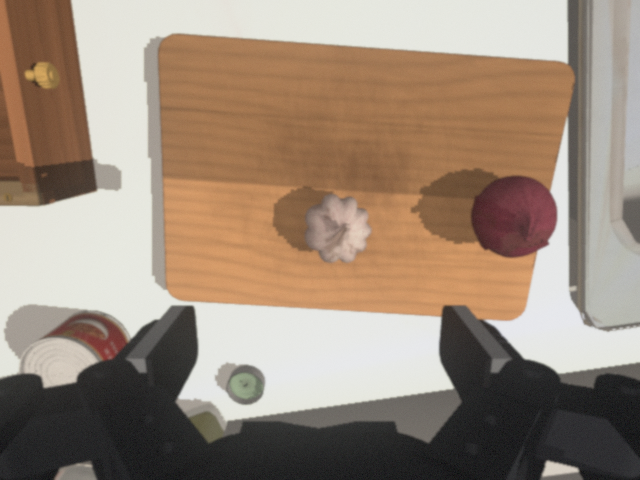

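The picture shows the garlic at (338,229) and the onion at (514,217), both upright. The open tips are at (197,308) and (441,308), about 34 mm behind the reported TCP, which fits the earlier finding. I'll turn the gripper 90° so that it can open across the bay's width, and centre it over the garlic.

Call:
{"api": "drive_tool", "payload": {"moves": [{"translation": [-0.08, 0.154, 0], "angular": [0, 0, 0], "grip": -1}, {"translation": [0, 0, 0], "angular": [0, 0, -0.068], "grip": -1}, {"translation": [0, 0, 0], "angular": [0, 0, -0.068], "grip": -1}, {"translation": [0, 0, 0], "angular": [0, 0, -0.068], "grip": -1}, {"translation": [0, 0, 0], "angular": [0, 0, -0.068], "grip": -1}, {"translation": [0, 0, 0], "angular": [0, 0, -0.068], "grip": -1}, {"translation": [0, 0, 0], "angular": [0, 0, -0.068], "grip": -1}, {"translation": [0, 0, 0.1], "angular": [0, 0, -0.068], "grip": -1}, {"translation": [0, 0, 0.2], "angular": [0, 0, -0.068], "grip": -1}, {"translation": [0, 0, 0.2], "angular": [0, 0, -0.068], "grip": -1}, {"translation": [0, 0, 0.2], "angular": [0, 0, -0.068], "grip": -1}, {"translation": [0, 0, 0.2], "angular": [0, 0, -0.068], "grip": -1}, {"translation": [0, 0, 0], "angular": [0, 0, 0], "grip": -1}, {"translation": [0, 0, 0], "angular": [0, 0, 0], "grip": -1}]}}

```text
clock: 23.35
tool_pos: [561.5, 286.0, 126.8]
orientation: [[0.086, -0.996, 0.0], [-0.996, -0.086, -0.0], [0.0, -0.0, -1.0]]
ft_force: [-0.6, 0.8, 0.2]
width: 85.2
grasp_force: 0.0
```

```bash
python3 -c "
from h import *
o=env.observe(); print(o['clock'],o['tool_pos'],np.round(o['orientation'],3).tolist(),o['joint_pos']); save('wrist','w8.png')
T=np.array(o['orientation'])
for d in env.spot_in('wrist','garlic'):
  e=d['extent']; r=ray('wrist',(e[0]+e[2])/2,(e[1]+e[3])/2,45); print(d['conf'],np.round(e),r,'tool delta',T.T@(r-o['tool_pos']))
"
```

```text
23.35 [561.49384497 285.99158984 126.77181473] [[0.086, -0.996, 0.0], [-0.996, -0.086, -0.0], [0.0, -0.0, -1.0]] [ 1.95906763e+01  2.74018588e+01  2.77243993e+00  6.53621274e+01
 -6.03614791e-03 -7.53501290e+01]
0.6 [267. 204. 364. 292.] [562.50958456 289.17042496  45.        ] tool delta [-3.08482443 -1.27189565 81.77183221]
```

Call:
{"api": "drive_tool", "payload": {"moves": [{"translation": [-0.025, -0.01, 0.3], "angular": [0, 0, 0], "grip": -1}, {"translation": [0, 0, 0.3], "angular": [0, 0, 0], "grip": -1}, {"translation": [0, 0, 0.3], "angular": [0, 0, 0], "grip": -1}, {"translation": [0, 0, 0.2], "angular": [0, 0, 0], "grip": -1}, {"translation": [0, 0, 0.08], "angular": [0, 0, 0], "grip": -1}, {"translation": [0, 0, 0.06], "angular": [0, 0, 0], "grip": -1}, {"translation": [0, 0, 0], "angular": [0, 0, 0], "grip": -1}]}}

```text
clock: 24.15
tool_pos: [562.6, 289.4, 2.5]
orientation: [[0.091, -0.996, 0.001], [-0.996, -0.091, 0.0], [-0.0, -0.001, -1.0]]
ft_force: [-0.4, 0.7, 0.1]
width: 85.4
grasp_force: 0.0
```

Call:
{"api": "drive_tool", "payload": {"moves": [{"translation": [0, 0, 0], "angular": [0, 0, 0], "grip": 1}, {"translation": [0, 0, 0], "angular": [0, 0, 0], "grip": 1}, {"translation": [0, 0, 0], "angular": [0, 0, 0], "grip": 1}, {"translation": [0, 0, 0], "angular": [0, 0, 0], "grip": 1}, {"translation": [0, 0, 0], "angular": [0, 0, 0], "grip": 1}], "grip_force": 30}}

```text
clock: 24.65
tool_pos: [562.9, 289.6, 3.3]
orientation: [[0.091, -0.996, 0.002], [-0.996, -0.091, 0.001], [-0.0, -0.002, -1.0]]
ft_force: [-1.1, 0.5, 8.4]
width: 56.1
grasp_force: 30.3
```

Call:
{"api": "drive_tool", "payload": {"moves": [{"translation": [0, 0, -0.1], "angular": [0, 0, 0], "grip": 1}, {"translation": [0, 0, -0.3], "angular": [0, 0, 0], "grip": 1}, {"translation": [0, 0, -0.35], "angular": [0, 0, 0], "grip": 1}, {"translation": [0, 0, -0.4], "angular": [0, 0, 0], "grip": 1}, {"translation": [0.31, 0.129, 0], "angular": [0, 0, 0], "grip": 1}, {"translation": [0.31, 0.129, 0], "angular": [0, 0, 0], "grip": 1}, {"translation": [0.31, 0.129, 0], "angular": [0, 0, 0], "grip": 1}, {"translation": [0.31, 0.129, 0], "angular": [0, 0, 0], "grip": 1}, {"translation": [0.31, 0.129, 0], "angular": [0, 0, 0], "grip": 1}, {"translation": [0.31, 0.129, 0], "angular": [0, 0, 0], "grip": 1}, {"translation": [0.31, 0.129, 0], "angular": [0, 0, 0], "grip": 1}, {"translation": [0.31, 0.129, 0], "angular": [0, 0, 0], "grip": 1}, {"translation": [0.31, 0.129, 0], "angular": [0, 0, 0], "grip": 1}, {"translation": [0, 0, 0], "angular": [0, 0, 0], "grip": 1}, {"translation": [0, 0, 0], "angular": [0, 0, 0], "grip": 1}]}}

```text
clock: 26.15
tool_pos: [472.2, 0.5, 117.7]
orientation: [[0.09, -0.996, 0.001], [-0.996, -0.09, 0.0], [0.0, -0.001, -1.0]]
ft_force: [0.5, 0.4, 0.1]
width: 55.4
grasp_force: 32.1
```

```bash
python3 -c "
from h import *
st(); o=env.observe(); save('wrist','w9.png'); save('scene','s9.png'); save('top','t9.png')
T=np.array(o['orientation']); print(o['tool_pos'],np.round(T,3).tolist())
q=C+103*ky
for n in ('wrist','top'):
 for l in ('garlic','lid_end','lid_middle','lemon','keeper'):
  for d in env.spot_in(n,l)[:2]:
   e=d['extent']; z={'garlic':o['tool_pos'][2]+39,'lemon':36,'keeper':84}.get(l,77); r=[(ray(n,a,b,z)[:2]-C)@np.c_[kx,ky] for a,b in ((e[0],e[1]),(e[2],e[3]))]; print(n,l,round(d['conf'],2),np.round(e),np.round(r,1).tolist())
"
```

```text
t 26.15 kx -0.8 ky 100.70 z 117.7 fky 0.34 fz 0.12 w 55.44158538764324
[472.23697077   0.47819499 117.73981437] [[0.09, -0.996, 0.001], [-0.996, -0.09, 0.0], [0.0, -0.001, -1.0]]
wrist garlic 0.92 [230. 257. 411. 426.] [[25.2, 72.4], [-33.6, 133.8]]
wrist lid_end 0.67 [143.   0. 480. 146.] [[74.6, -20.1], [-79.0, 42.1]]
wrist lid_middle 0.46 [100.   0. 525. 362.] [[93.1, -20.2], [-115.9, 157.6]]
wrist lemon 0.38 [  0. 241.  27. 320.] [[192.2, 99.0], [186.2, 151.8]]
wrist lemon 0.36 [206. 302. 427. 309.] [[69.4, 139.6], [-71.4, 144.5]]
wrist keeper 0.76 [102.   1. 522. 364.] [[88.8, -18.0], [-110.6, 154.5]]
top lid_end 0.77 [358. 247. 385. 306.] [[78.3, 2.7], [-77.2, -48.4]]
top lid_middle 0.94 [384. 248. 423. 303.] [[70.8, -63.0], [-78.1, -145.9]]
top keeper 0.58 [360. 237. 435. 317.] [[103.8, -3.5], [-115.2, -170.6]]
```

Call:
{"api": "drive_tool", "payload": {"moves": [{"translation": [0, 0, 0.2], "angular": [0, 0, 0], "grip": 1}, {"translation": [0, 0, 0.2], "angular": [0, 0, 0], "grip": 1}, {"translation": [0, 0, 0.2], "angular": [0, 0, 0], "grip": 1}, {"translation": [0, 0, 0.2], "angular": [0, 0, 0], "grip": 1}, {"translation": [0, 0, 0.15], "angular": [0, 0, 0], "grip": 1}, {"translation": [0, 0, 0.1], "angular": [0, 0, 0], "grip": 1}, {"translation": [0, 0, 0.1], "angular": [0, 0, 0], "grip": 1}, {"translation": [0, 0, 0.05], "angular": [0, 0, 0], "grip": 1}, {"translation": [0, 0, 0], "angular": [0, 0, 0], "grip": 1}]}}

```text
clock: 27.7
tool_pos: [471.9, 0.9, -3.4]
orientation: [[0.092, -0.996, -0.001], [-0.996, -0.092, 0.0], [-0.0, 0.001, -1.0]]
ft_force: [-0.7, -0.5, -0.4]
width: 55.8
grasp_force: 32.1
```

Call:
{"api": "drive_tool", "payload": {"moves": [{"translation": [0, 0, 0.02], "angular": [0, 0, 0], "grip": 1}, {"translation": [0, 0, 0.02], "angular": [0, 0, 0], "grip": 1}]}}

```text
clock: 27.9
tool_pos: [472.5, 0.9, -6.7]
orientation: [[0.092, -0.996, 0.001], [-0.996, -0.092, -0.0], [0.0, -0.001, -1.0]]
ft_force: [0.5, -0.2, -0.8]
width: 56.0
grasp_force: 32.1
```

Call:
{"api": "drive_tool", "payload": {"moves": [{"translation": [0, 0, 0.02], "angular": [0, 0, 0], "grip": 1}]}}

```text
clock: 28.0
tool_pos: [472.3, 0.9, -8.9]
orientation: [[0.092, -0.996, 0.001], [-0.996, -0.092, -0.0], [0.0, -0.001, -1.0]]
ft_force: [0.5, -0.2, -0.3]
width: 55.9
grasp_force: 32.1
```

Call:
{"api": "drive_tool", "payload": {"moves": [{"translation": [0, 0, 0.01], "angular": [0, 0, 0], "grip": 1}]}}

```text
clock: 28.1
tool_pos: [472.1, 0.9, -10.1]
orientation: [[0.092, -0.996, 0.0], [-0.996, -0.092, -0.0], [0.0, -0.0, -1.0]]
ft_force: [0.6, -1.2, -0.2]
width: 56.0
grasp_force: 32.1
```

Call:
{"api": "drive_tool", "payload": {"moves": [{"translation": [0, 0, 0.01], "angular": [0, 0, 0], "grip": 1}]}}

```text
clock: 28.2
tool_pos: [472.2, 0.9, -10.9]
orientation: [[0.092, -0.996, 0.0], [-0.996, -0.092, -0.0], [0.0, -0.0, -1.0]]
ft_force: [-4.4, 0.2, 20.1]
width: 55.6
grasp_force: 33.2
```

Call:
{"api": "drive_tool", "payload": {"moves": [{"translation": [0, 0, 0.01], "angular": [0, 0, 0], "grip": 1}]}}

```text
clock: 28.3
tool_pos: [472.2, 0.8, -11.2]
orientation: [[0.092, -0.996, 0.001], [-0.996, -0.092, -0.0], [0.0, -0.001, -1.0]]
ft_force: [-8.4, 1.6, 35.3]
width: 55.9
grasp_force: 33.6
```

The garlic is on the floor. I'll back off slightly, release, and withdraw straight up.

Call:
{"api": "drive_tool", "payload": {"moves": [{"translation": [0, 0, -0.015], "angular": [0, 0, 0], "grip": 1}, {"translation": [0, 0, 0], "angular": [0, 0, 0], "grip": 0}, {"translation": [0, 0, 0], "angular": [0, 0, 0], "grip": -0.6}, {"translation": [0, 0, 0], "angular": [0, 0, 0], "grip": -0.8}, {"translation": [0, 0, 0], "angular": [0, 0, 0], "grip": -0.8}, {"translation": [0, 0, 0], "angular": [0, 0, 0], "grip": -0.8}]}}

```text
clock: 28.9
tool_pos: [472.7, 0.9, -10.4]
orientation: [[0.092, -0.996, 0.001], [-0.996, -0.092, 0.0], [0.0, -0.001, -1.0]]
ft_force: [4.1, 0.6, -1.3]
width: 76.7
grasp_force: 0.0
```

Call:
{"api": "drive_tool", "payload": {"moves": [{"translation": [0, 0, -0.05], "angular": [0, 0, 0], "grip": -0.8}, {"translation": [0, 0, -0.1], "angular": [0, 0, 0], "grip": -0.8}, {"translation": [0, 0, -0.3], "angular": [0, 0, 0], "grip": -0.8}, {"translation": [0, 0, -0.4], "angular": [0, 0, 0], "grip": -0.8}, {"translation": [0, 0, -0.4], "angular": [0, 0, 0], "grip": -0.8}, {"translation": [0, 0, -0.4], "angular": [0, 0, 0], "grip": -0.8}, {"translation": [0, 0, -0.4], "angular": [0, 0, 0], "grip": -0.8}, {"translation": [0.4, 0, -0.2], "angular": [0, 0, 0], "grip": -0.8}, {"translation": [0, 0, 0], "angular": [0, 0, 0], "grip": -0.8}, {"translation": [0, 0, 0], "angular": [0, 0, 0], "grip": -0.8}]}}

```text
clock: 29.9
tool_pos: [475.5, -39.4, 214.4]
orientation: [[0.09, -0.996, -0.0], [-0.996, -0.09, 0.0], [-0.0, 0.0, -1.0]]
ft_force: [0.2, -0.2, 0.2]
width: 77.1
grasp_force: 0.0
```

```bash
python3 -c "
from h import *
st(); save('wrist','wa.png')
for n in ('wrist',):
 for l in ('garlic','lid_end','lid_middle','lemon'):
  for d in env.spot_in(n,l)[:2]:
   e=d['extent']; z={'garlic':30,'lemon':36}.get(l,77); r=[(ray(n,a,b,z)[:2]-C)@np.c_[kx,ky] for a,b in ((e[0],e[1]),(e[2],e[3]))]; print(n,l,round(d['conf'],2),np.round(e),np.round(r,1).tolist())
g=cv2.imread('pics/wa.png',0)
print([round(proj('wrist',[*(C+a*ky+50*kx),77])[0]) for a in (-150,150)], [proj('wrist',[*(C+a*ky+50*kx),77]).round().tolist() for a in range(-60,50,10)])
x=round(proj('wrist',[*(C-50*ky+50*kx),77])[0]); print([int(v) for v in g[:,x-5:x+5].mean(1)][:300:2])
"
```

```text
t 29.9 kx -1.3 ky 60.70 z 214.4 fky -0.20 fz 0.16 w 77.13098344035404
wrist garlic 0.79 [285. 225. 353. 286.] [[25.3, 72.4], [-34.2, 129.1]]
wrist lid_end 0.72 [204.  56. 421. 197.] [[73.3, -54.2], [-78.3, 41.4]]
wrist lid_end 0.48 [202.   0. 426.  55.] [[72.0, -87.4], [-75.4, -54.7]]
wrist lid_middle 0.91 [202.   2. 423.  58.] [[72.5, -86.5], [-73.5, -52.5]]
wrist lid_middle 0.35 [192. 365. 357. 438.] [[101.2, 179.9], [-36.1, 251.1]]
[231, 253] [[239.0, 46.0], [240.0, 63.0], [240.0, 79.0], [241.0, 94.0], [242.0, 109.0], [243.0, 125.0], [243.0, 139.0], [244.0, 154.0], [245.0, 168.0], [245.0, 182.0], [246.0, 196.0]]
[170, 175, 181, 184, 185, 187, 188, 187, 186, 184, 184, 184, 184, 183, 182, 182, 186, 188, 186, 180, 176, 172, 173, 172, 173, 177, 183, 185, 172, 163, 177, 176, 175, 173, 172, 173, 176, 178, 178, 177, 174, 170, 169, 170, 171, 170, 169, 168, 168, 169, 172, 176, 181, 182, 183, 184, 186, 185, 185, 183, 182, 182, 181, 185, 189, 189, 185, 180, 174, 171, 171, 173, 174, 171, 171, 173, 180, 185, 186, 188, 190, 188, 186, 186, 186, 185, 185, 183, 186, 190, 186, 180, 176, 174, 173, 171, 178, 186, 173, 93, 75, 87, 119, 133, 138, 113, 93, 91, 90, 90, 89, 89, 89, 88, 88, 88, 89, 88, 87, 88, 85, 86, 87, 86, 86, 87, 86, 86, 86, 85, 85, 86, 84, 84, 84, 83, 82, 81, 83, 82, 83, 82, 82, 82, 81, 81, 80, 79, 80, 76]
```

The garlic is in the bay and the lids are touching; the seam at row 58 is only a faint line. Handing in.

```bash
python3 -c "
from h import *
print(env.job_done())"
```

```text
the job is handed in; nothing more can be done
None
```

I handed the job in at about 30 s on the clock; the hand-in returned no verdict, but in my last check the middle lid was over the lemon's bay where I had seated it against its stop (about 6 N), the other lid sat against it with no visible gap, and the garlic stood released in the open end bay.

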